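# Feel which carved wheel is loose on its axle and mark it

## Task

One of the two carved wheels is loose on its axle: first rock the wheel on the robot's left, then the one on its right, each time gently pushing the top of the wheel away from the robot along its axle and then pulling it back towards the robot, both ways until it firmly resists but without straining the axle. Then take the red marker peg from its holder and stand it fully down in the hole of the stand whose wheel is loose, never in the sound one's. Let go of it there, and leave the gouges and the mallet where they are.

Things in the scene. Friction and masses are not known exactly. Their poses are not given: they have to be found in the camera images.
- stand_a: axle stand a, bolted down: wooden base 130 (x) x 170 (y) x 30 mm high; origin at the centre of its underside; x axis along the wheel's axle, roughly away from the robot. A post (30 x 44 mm, top 115 mm above the bench) at x = -40, y = -30 mm holds the steel axle. One stand's wheel is loose, the other's sound; they look alike; which is left or right varies
- stand_b: axle stand b, bolted down: wooden base 130 (x) x 170 (y) x 30 mm high; origin at the centre of its underside; x axis along the wheel's axle, roughly away from the robot. A post (30 x 44 mm, top 115 mm above the bench) at x = -40, y = -30 mm holds the steel axle. One stand's wheel is loose, the other's sound; they look alike; which is left or right varies
- rim_a (a point): top of the pale wooden wheel on stand a, mid-thickness, 140 mm above the bench; tips with the wheel. Wheel: upright disc 100 mm wide, 24 mm thick, faces square to the stand's x, centre at x = 25, y = -30 mm, 90 mm above the bench; 38 mm clear between post and wheel. Rocked along the stand's x it tilts about its centre and comes back upright when let go; it also spins on the axle
- rim_b (a point): top of the pale wooden wheel on stand b, mid-thickness, 140 mm above the bench; tips with the wheel. Wheel: upright disc 100 mm wide, 24 mm thick, faces square to the stand's x, centre at x = 25, y = -30 mm, 90 mm above the bench; 38 mm clear between post and wheel. Rocked along the stand's x it tilts about its centre and comes back upright when let go; it also spins on the axle
- hub_a (a point): centre of the wheel of stand a. Rocked near the rim's top, a sound wheel is springy at once, about 3 N per mm; a loose one first moves 5 mm freely each way (under 1 N), then is as springy. About 5 N is a fair test; more than about 10 N strains the axle (top moved over 4.5 mm on the sound wheel, 9.5 mm on the loose one)
- hub_b (a point): centre of the wheel of stand b. Rocked near the rim's top, a sound wheel is springy at once, about 3 N per mm; a loose one first moves 5 mm freely each way (under 1 N), then is as springy. About 5 N is a fair test; more than about 10 N strains the axle (top moved over 4.5 mm on the sound wheel, 9.5 mm on the loose one)
- hole_a (a point): centre of the mouth of the marker hole in stand a's base, 30 mm above the bench: upright round hole 18 mm wide, 24 mm deep
- hole_b (a point): centre of the mouth of the marker hole in stand b's base, same size as stand a's
- peg_head (a point): middle of the red marker peg's head, which is the part to grip: the peg is an upright 14 mm dowel, 110 mm long, head 24 mm across over its top 34 mm; this point is 93 mm above its foot. It starts upright in a dark wooden block 60 x 60 x 30 mm with a hole like the stands' (foot 6 mm above the bench)
- peg_foot (a point): centre of the lower end of the marker peg; when fully down in a hole it is 6 mm above the bench
- gouge_1_mid (a point): carving gouge lying on the bench, wooden handle, about 215 mm long; bystander; the point is at its ferrule, 15 mm above the bench
- gouge_2_mid (a point): second carving gouge, like the first; bystander
- mallet_mid (a point): round dark wooden carver's mallet standing on its head, 205 mm tall, 84 mm wide; bystander; the point is on its axis, 100 mm up
Not all that is in view belongs to the job. What is shaped like the stand_a but blue is not meant.

How it is judged:
By the outcome, as a careful person would: the job done as asked, in the order asked, and still so for the second after the job is handed in, with the robot touching nothing.
It also fails if it takes over 72 s, if anything falls off the work surface, if the arm or the gripper's body presses on something with over 40 N, if the wrist force passes 120 N, or if a joint passes its speed limit or range.

## Robot

A 7-joint arm with a two-finger parallel gripper is mounted at the origin on the work surface. World frame = base frame: x ahead of the robot, y to its left, z up, the work surface at z = 0. Lengths are in mm, angles in rad, forces in N, time in s.
With the tool pointing down it reaches from about 400 to 850 mm from the base axis. Payload 10.4 kg.
Tool frame: the origin (TCP) lies at the very end of the fingers, on their centre line; the grasp point (between the pads) lies 19 mm behind it; y points along the fingers, x is the direction in which the jaws open and shut, and the axes are right-handed (so a half turn about y gives the same grasp; the last joint's range is limited). The gripper opens to 85 mm and grips with 20 to 120 N. Pads are 22 mm wide; open, the fingers measure 114 mm over their backs; the gripper's body (76 mm by 85 mm) begins 54 mm behind the grasp point. The pads swing forward as they close: fully open they stand 13 mm farther back than shut.
Start: joints at [1.117, 0.332, -0.065, 1.46, 0.022, 1.35, -0.088], TCP at [261.022, -567.907, 231.338] pointing down, gripper open.
Joint ranges: [-2.6, 2.6], [-0.5, 2.12], [-1.47, 1.34], [0.16, 2.42], [-1.27, 4.41], [0.06, 2.06], [-2.6, 2.6]. Speed limits (rad/s): [2.22, 2.22, 2.79, 2.79, 3.14, 3.14, 3.14].

## Interface

Orientations are given as a rotation vector (axis times angle).
In Python, from plant import manip, vision gives the robot as it stands. The module is installed in compiled form; this text tells all that it offers.
- The arm moves only by the shell command python3 -m creep 'ROWS' [FORCE]. ROWS is JSON, a list of rows, each a list of 5 numbers: the finger opening in mm, from 0 to 85.4, then the shift along the tool's x, y, z in mm, then the turn about the tool's y in rad. A call has 1 to 5 rows; each row shifts and turns the commanded pose from where the row before left it, along the tool's axes as they then stand; what a row does not reach is not made up. A row lasts 1/10 s, in which the tool goes at most 50 mm and 8.59 degrees, less where a joint would pass 70% of its speed; a pose out of reach is approached as far as the arm can. A call with a gripper value outside its range is refused whole. The fingers move at their own pace and stop on an object; FORCE is the grip in N (left out, the last holds). Time passes only in rows, so rows that do not move let the fingers close. It gives the time, the measured TCP pose, the force and the opening at its end, in the units of the state.
- manip.get_obs(): the state, without advancing time (a new reading comes with each control period).
- vision.grab_frame(name): name is "side" or "top"; returns a dict with "pixels" (384x512x3 uint8, red, green, blue), "K" (3x3 intrinsics, pixels), "world_to_cam" (4x4, takes a point from world to camera coordinates). Camera axes: x right, y up, looking along -z (the intrinsics and any distortion apply to the point x, -y, -z); pixel columns grow to the right and rows downward; lengths in mm; the calibration is good to about 2 mm. A picture is of the moment at which its call begins. There is no depth.
- manip.job_done(): hands the job in, once; it reports no verdict.
The state is a dict: "clock": time; "joint_pos": joint angles; "joint_vel": joint speeds; "tau": joint torques, N m; "ee_pos": TCP position; "eef_rot": TCP orientation; "wrist_force": force on the tool from outside, world axes, zero at the start; "torque": the same for the moment, N m; "width": finger opening in mm.
Only numpy, scipy, OpenCV 4.12 (cv2) and the standard library are available. Lean on these libraries where they do the work, as an engineer would, in place of code of your own. Each camera call takes 0.05 s, during which the arm holds its last target.

## Working session

There is one attempt and no reset: what is moved stays moved. The work goes in short steps, Python scripts to look and compute and a shell command to move; the robot and the scene stay as the last step left them, time stands still between calls to the robot, and variables do not carry over. Pictures are saved under pics/ and viewed, and the job is handed in when it is done.

```bash
mkdir -p pics
python3 - <<'E'
from plant import manip, vision
import cv2,numpy as np
print(manip.get_obs())
for n in("side","top"):
    f=vision.grab_frame(n); cv2.imwrite(f"pics/{n}0.png",f["pixels"][:,:,::-1]); print(n,f.keys(),f["K"],f["world_to_cam"])
E
```

```text
{'clock': 0.0, 'joint_pos': array([ 1.11737729,  0.33287457, -0.06471443,  1.46093303,  0.02163324,
        1.34987255, -0.08854126]), 'joint_vel': array([ 0.00054214,  0.00118617,  0.0011422 , -0.00070254,  0.00135275,
       -0.00145014,  0.00044272]), 'tau': array([-3.53772220e-04, -6.25444508e+01,  4.86704567e-02, -3.91610062e+01,
        1.60654873e-02,  9.82896192e-03,  1.80165728e-05]), 'ee_pos': array([ 260.85193032, -567.56372094,  230.51824112]), 'eef_rot': array([-1.38206042,  0.8871882 , -0.88518886]), 'wrist_force': array([ 0.36719955, -0.35076882, -0.01260122]), 'torque': array([0.05067501, 0.05053061, 0.01959864]), 'width': 85.26187772236885}
side dict_keys(['pixels', 'K', 'world_to_cam']) [[388.31796627   0.         254.19192374]
 [  0.         388.31796627 190.48313403]
 [  0.           0.           1.        ]] [[-8.33330438e-01 -5.52656462e-01 -1.14550156e-02  4.97973719e+02]
 [ 3.59252903e-01 -5.57221222e-01  7.48626650e-01 -3.61240692e+02]
 [-4.20116333e-01  6.19738126e-01  6.62892843e-01 -6.18151805e+02]
 [ 0.00000000e+00  0.00000000e+00  0.00000000e+00  1.00000000e+00]]
top dict_keys(['pixels', 'K', 'world_to_cam']) [[429.63658223   0.         259.01407946]
 [  0.         429.63658223 188.80042524]
 [  0.           0.           1.        ]] [[ 2.22227293e-03 -9.99631083e-01  2.70695406e-02 -9.10138793e+01]
 [ 9.91013858e-01  5.82182090e-03  1.33632481e-01 -6.35487284e+02]
 [-1.33740776e-01  2.65293220e-02  9.90661193e-01 -1.20971742e+03]
 [ 0.00000000e+00  0.00000000e+00  0.00000000e+00  1.00000000e+00]]
```

View pics/side0.png

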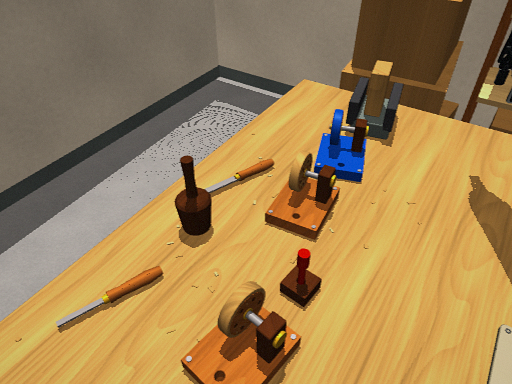

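View pics/top0.png

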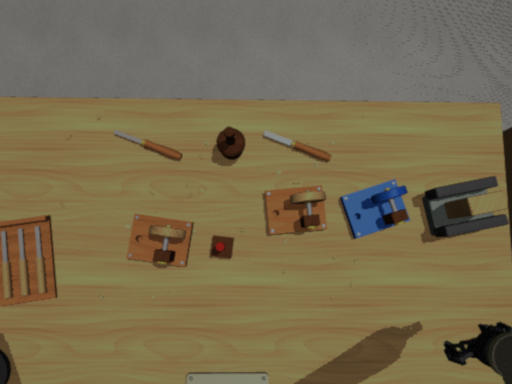

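The top view shows brown stands at (160,240), on the robot's left, and (297,211), on its right. The blue look-alike at (375,210) is not meant. The red peg is at (221,247), the mallet at (231,143), and the gouges at (148,146) and (297,146). I'll confirm with enlarged crops.

Run:
```python
import cv2,numpy as np
t=cv2.imread("pics/top0.png"); s=cv2.imread("pics/side0.png")
def crop(im,u,v,w,h,k,n):
    c=cv2.resize(im[v:v+h,u:u+w],None,fx=k,fy=k,interpolation=cv2.INTER_CUBIC)
    for i in range(0,w,10): cv2.putText(c,str(u+i),(i*k,8),0,.3,(255,255,255),1);cv2.line(c,(i*k,10),(i*k,14),(255,255,255),1)
    for i in range(0,h,10): cv2.putText(c,str(v+i),(0,i*k+4),0,.3,(255,255,255),1)
    cv2.imwrite(n,c)
crop(t,120,180,120,95,6,"pics/tc1.png")
crop(t,255,175,80,70,8,"pics/tc2.png")
crop(s,175,240,155,144,4,"pics/sc1.png")
crop(s,255,145,90,100,6,"pics/sc2.png")
```

```text
(no output)
```

View pics/tc1.png

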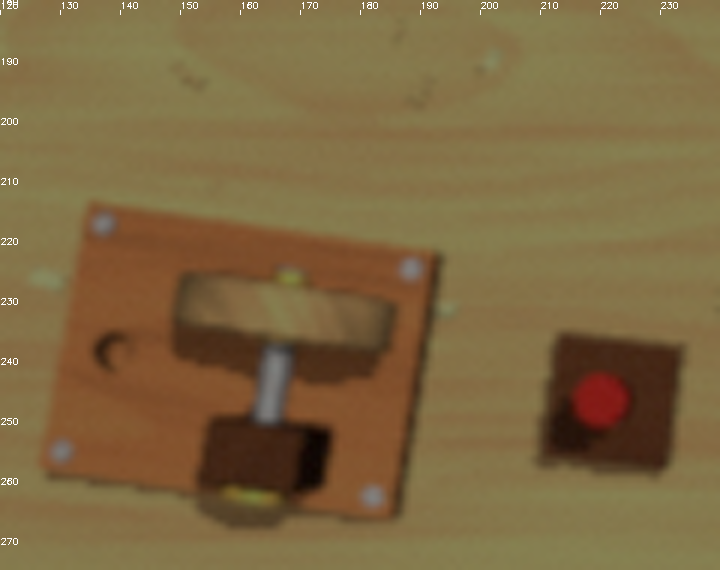

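View pics/tc2.png

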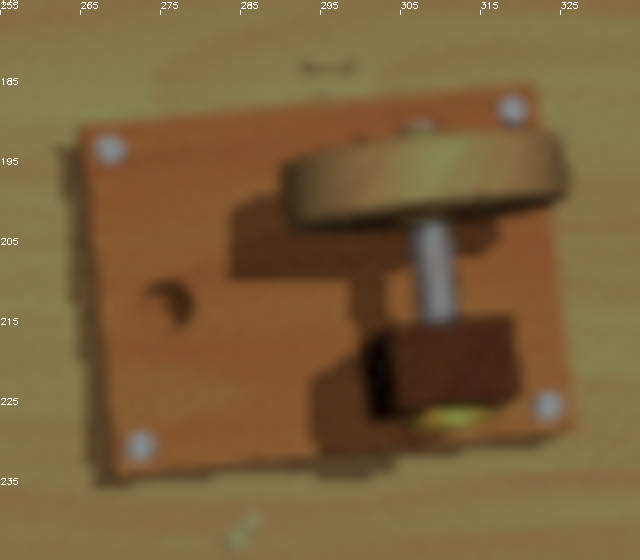

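View pics/sc1.png

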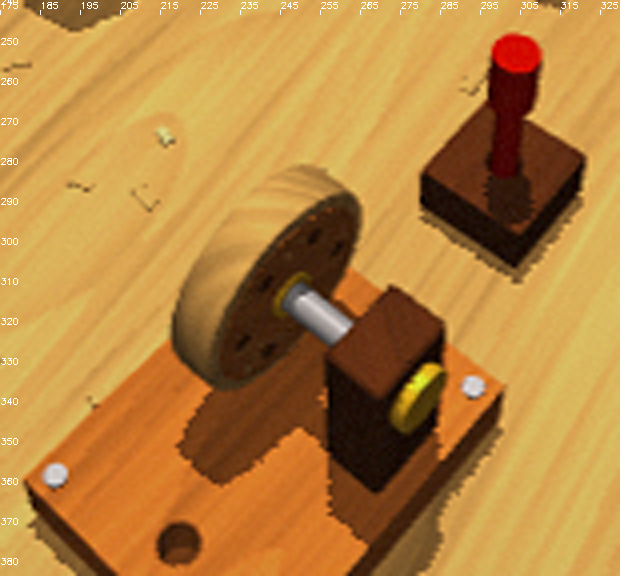

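View pics/sc2.png

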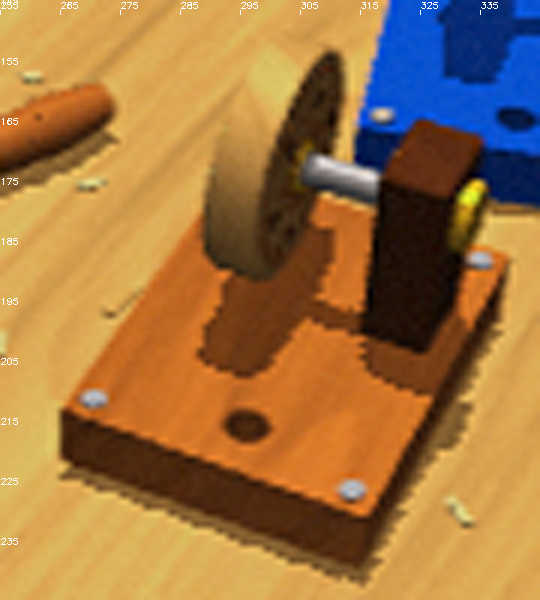

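```bash
cat > h.py <<'E'
import numpy as np, cv2
from plant import manip, vision
from scipy.optimize import least_squares
from scipy.spatial.transform import Rotation as R
def proj(f,p):
    c=f["world_to_cam"]@np.r_[p,1]; q=f["K"]@[c[0],-c[1],-c[2]]; return q[:2]/q[2]
def back(f,uv,z):
    d=np.linalg.inv(f["K"])@[uv[0],uv[1],1]; d=np.array([d[0],-d[1],-d[2]])
    W=f["world_to_cam"]; Rm=W[:3,:3]; o=-Rm.T@W[:3,3]; d=Rm.T@d
    return o+d*(z-o[2])/d[2]
def S(p,l): # stand pose -> world
    c,s=np.cos(p[2]),np.sin(p[2]); return np.array([p[0]+c*l[0]-s*l[1],p[1]+s*l[0]+c*l[1],l[2]])
E
python3 - <<'E'
from h import *
T=vision.grab_frame("top");Sd=vision.grab_frame("side")
def tri(a,b,g):
    return least_squares(lambda p:np.r_[proj(T,p)-a,proj(Sd,p)-b],g)
C=dict(pp=(65,85,30),pm=(65,-85,30),mm=(-65,-85,30),mp=(-65,85,30))
L=dict(T=dict(pp=(135,213.8),pm=(192.8,222.2),mm=(186.3,266.5),mp=(127,259)),S=dict(pp=(181.2,360.5),mm=(300.7,337)))
Rr=dict(T=dict(pp=(265,190.9),pm=(321.9,186),mm=(326.6,228.5),mp=(270,234.3)),S=dict(pp=(265.8,213.3),mp=(317,231.2),mm=(339.7,188)))
for n,D,ht,hs in (("L",L,(139,238.5),(220,375.8)),("R",Rr,(276.5,212.9),(296.2,216))):
    for use in("T","S","TS"):
        fn=lambda p:np.concatenate([proj(T if u=="T" else Sd,S(p,C[k]))-uv for u in use for k,uv in D[u].items()])
        r=least_squares(fn,[500,0,0]); print(n,use,r.x.round(3),np.abs(r.fun).max().round(2))
    p=r.x; print("rim",S(p,(25,-30,140)),"yaw",np.degrees(p[2]))
    print("hole T",back(T,ht,30),"S",back(Sd,hs,30))
print(tri((220,246.7),(304,253.5),[500,0,116]).x, back(T,(220,246.7),116),back(Sd,(304,253.5),116))
o=manip.get_obs(); print(R.from_rotvec(o["eef_rot"]).as_matrix().round(3))
for pt in ((148,146),(297,146),(231,143)): print(back(T,pt,15 if pt[0]!=231 else 205))
E
```

```text
L T [ 4.86334e+02  1.95764e+02 -1.30000e-01] 0.39
L S [ 4.88255e+02  2.01864e+02 -1.37000e-01] 0.64
L TS [ 4.87499e+02  1.99258e+02 -1.32000e-01] 1.63
rim [508.33632036 166.23012848 140.        ] yaw -7.55738210628351
hole T [491.08614297 257.04482566  30.        ] S [492.32074206 260.61843528  30.        ]
R T [ 5.76225e+02 -1.97479e+02  1.00000e-01] 0.74
R S [ 5.77420e+02 -1.93605e+02  1.13000e-01] 0.6
R TS [ 5.76910e+02 -1.96022e+02  1.03000e-01] 1.21
rim [ 604.85558578 -223.29862931  140.        ] yaw 5.888716950378664
hole T [ 566.7377843  -140.25548121   30.        ] S [ 566.75775489 -134.1488643    30.        ]
[470.00855158  19.15540221 113.07140618] [468.17412227  18.23094991 116.        ] [469.93428571  21.73931118 116.        ]
[[ 0.418 -0.     0.909]
 [-0.909  0.001  0.418]
 [-0.001 -1.    -0.   ]]
[767.56659382 244.77538782  15.        ]
[ 771.45384888 -204.21211257   15.        ]
[732.53076169 -11.79613282 205.        ]
```

```bash
python3 -m creep '[[85,-29,-4,27,0],[85,-29,-4,27,0],[85,-29,-4,27,0],[85,-29,-4,27,0],[85,-29,-4,27,0]]' 30; python3 -m creep '[[85,-29,0,27,-0.14],[85,-29,0,27,0],[85,-29,0,27,0],[85,-29,0,27,0],[85,-29,0,27,0]]'
```

```text
clock: 0.7
ee_pos: [323.3, -378.2, 251.4]
eef_rot: [-1.383, 0.886, -0.886]
wrist_force: [0.0, -0.2, 0.9]
width: 84.9
clock: 1.2
ee_pos: [363.7, -184.6, 251.3]
eef_rot: [-1.427, 0.779, -0.78]
wrist_force: [0.4, -0.6, -0.6]
width: 84.7
```

```bash
cat > g.py <<'E'
import sys
from h import *
# usage: g.py x y z [yawdeg of tool x]
o=manip.get_obs(); M=R.from_rotvec(o["eef_rot"]).as_matrix()
t=np.array([float(v) for v in sys.argv[1:4]])
print("clk",round(o["clock"],2),"pos",o["ee_pos"].round(1),"tool shift",(M.T@(t-o["ee_pos"])).round(1),"yaw",np.degrees(np.arctan2(M[1,0],M[0,0])).round(2),"tilt",M[:,1].round(3),"F",o["wrist_force"].round(2),"w",round(o["width"],1))
if len(sys.argv)>4:
    y=float(sys.argv[4]); d=y-np.degrees(np.arctan2(M[1,0],M[0,0])); print("turn",np.radians(-d).round(3)); c,s=np.cos(np.radians(y)),np.sin(np.radians(y)); 
    d=t-o["ee_pos"]; print("shift after turn",np.round([c*d[0]+s*d[1],-d[2],-s*d[0]+c*d[1]],1))
E
python3 g.py 509 166 200 -7.6
```

```text
clk 1.2 pos [ 363.7 -184.6  251.3] tool shift [-216.6   51.2  311.6] yaw -57.3 tilt [ 0. -0. -1.] F [ 0.43 -0.56 -0.59] w 84.7
turn -0.867
shift after turn [ 97.6  51.3 366.7]
```

```bash
python3 -m creep '[[85,0,0,0,-0.145],[85,0,0,0,-0.145],[85,0,0,0,-0.145],[85,0,0,0,-0.145],[85,0,0,0,-0.145]]' ; python3 -m creep '[[50,0,0,0,-0.142],[50,12,0,40,0],[50,12,0,40,0],[50,12,0,40,0],[50,12,0,40,0]]';python3 -m creep '[[40,12,0,40,0],[40,12,0,40,0],[40,12,0,40,0],[40,12,0,40,0],[40,0,0,0,0]]'; python3 g.py 509 166 200 -7.6
```

```text
clock: 1.7
ee_pos: [363.7, -186.1, 251.3]
eef_rot: [-1.561, 0.211, -0.211]
wrist_force: [0.2, 0.4, -0.6]
width: 85.1
clock: 2.2
ee_pos: [432.9, -32.4, 251.5]
eef_rot: [-1.569, 0.104, -0.105]
wrist_force: [0.8, -0.1, -0.5]
width: 50.0
clock: 2.7
ee_pos: [501.6, 123.9, 251.0]
eef_rot: [-1.565, 0.1, -0.099]
wrist_force: [-0.6, -0.3, -0.2]
width: 40.2
clk 2.7 pos [501.6 123.9 251. ] tool shift [ 2.  51.2 42.6] yaw -7.23 tilt [-0.     0.003 -1.   ] F [-0.55 -0.35 -0.19] w 40.2
turn 0.006
shift after turn [ 1.7 51.  42.8]
```

```bash
python3 -m creep '[[44,1,16,21,0.006],[44,1,16,21,0],[44,0,16,0,0],[44,0,14,0,0],[44,0,14,0,0]]';python3 -m creep '[[44,0,7,0,0],[44,0,0,0,0]]'; python3 g.py 509 166 120 -7.6
python3 - <<'E'
from h import *
for n,(u,v,w,h) in dict(side=(175,180,150,150),top=(120,180,120,95)).items():
    f=vision.grab_frame(n); k=5 if n=="side" else 6
    c=f["pixels"][v:v+h,u:u+w,::-1]; print(n,"wheel top",proj(f,[509,166,140]))
    cv2.imwrite(f"pics/{n}1.png",cv2.resize(c,None,fx=k if k==6 else 4,fy=k if k==6 else 4,interpolation=cv2.INTER_CUBIC))
E
```

```text
clock: 3.2
ee_pos: [509.0, 158.8, 174.4]
eef_rot: [-1.569, 0.11, -0.11]
wrist_force: [-0.3, 0.1, -0.7]
width: 44.3
clock: 3.4
ee_pos: [508.6, 158.8, 167.4]
eef_rot: [-1.569, 0.111, -0.109]
wrist_force: [-0.3, 0.2, 0.5]
width: 43.8
clk 3.4 pos [508.6 158.8 167.4] tool shift [-0.6 47.4  7.2] yaw -8.01 tilt [-0.001 -0.001 -1.   ] F [-0.31  0.2   0.51] w 43.8
turn -0.007
shift after turn [-0.6 47.4  7.1]
side wheel top [242.26967929 291.83118116]
top wheel top [163.58573716 230.97529233]
```

View pics/side1.png

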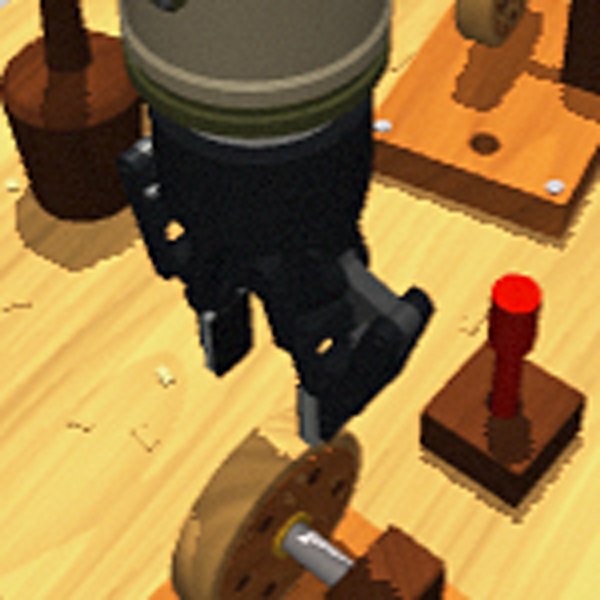

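View pics/top1.png

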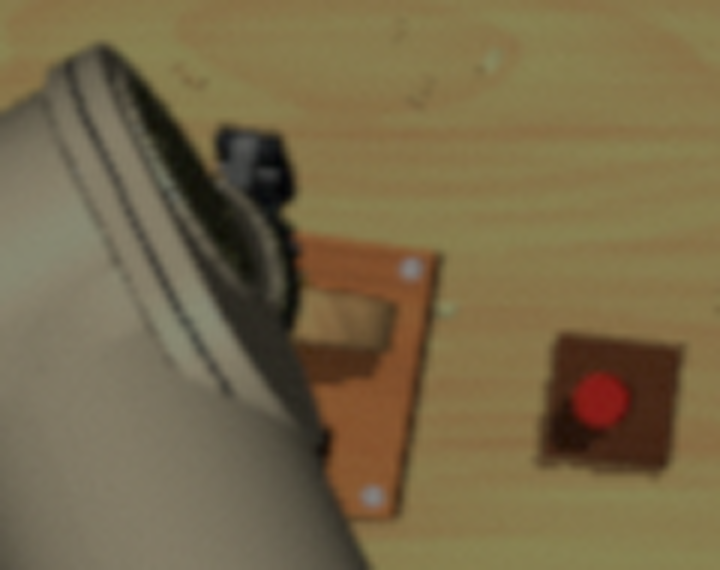

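The side view shows the open fingers just above the left wheel's rim, with tips near (230,274) and (254,291) straddling the rim top at (242,292). I'll go down around it.

```bash
python3 -m creep '[[44,0,6,7,-0.007],[44,0,8,0,0],[44,0,8,0,0],[44,0,0,0,0]]';python3 -m creep '[[44,0,8,0,0],[44,0,8,0,0],[44,0,5,0,0],[44,0,0,0,0],[44,0,0,0,0]]'; python3 g.py 509 166 124 -7.6
python3 - <<'E'
from h import *
for n,(u,v,w,h) in dict(side=(175,220,150,130)).items():
    f=vision.grab_frame(n); k=4
    c=f["pixels"][v:v+h,u:u+w,::-1]
    cv2.imwrite(f"pics/{n}2.png",cv2.resize(c,None,fx=k,fy=k,interpolation=cv2.INTER_CUBIC))
E
```

```text
clock: 3.9
ee_pos: [509.2, 166.2, 144.8]
eef_rot: [-1.569, 0.105, -0.102]
wrist_force: [-0.2, 0.2, 1.0]
width: 43.8
clock: 4.4
ee_pos: [510.0, 166.5, 125.3]
eef_rot: [-1.568, 0.104, -0.104]
wrist_force: [-0.4, -1.1, -0.5]
width: 44.2
clk 4.4 pos [510.  166.5 125.3] tool shift [-0.9  1.3 -0.7] yaw -7.57 tilt [-0. -0. -1.] F [-0.45 -1.11 -0.54] w 44.2
turn 0.001
shift after turn [-0.9  1.3 -0.7]
```

View pics/side2.png

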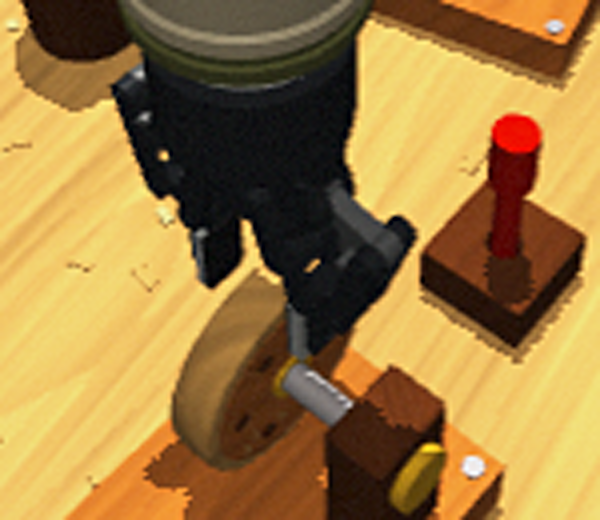

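```bash
python3 -m creep '[[44,3,0,0,0],[44,3,0,0,0],[44,0,0,0,0]]'; python3 -m creep '[[44,2,0,0,0],[44,0,0,0,0]]';python3 -m creep '[[44,1,0,0,0],[44,0,0,0,0]]'
```

```text
clock: 4.75
ee_pos: [516.5, 165.6, 125.5]
eef_rot: [-1.568, 0.104, -0.104]
wrist_force: [-0.1, 0.4, -0.8]
width: 44.3
clock: 4.95
ee_pos: [518.2, 165.4, 125.3]
eef_rot: [-1.568, 0.104, -0.104]
wrist_force: [-0.6, -0.1, -0.7]
width: 43.9
clock: 5.15
ee_pos: [519.0, 165.3, 125.3]
eef_rot: [-1.568, 0.104, -0.104]
wrist_force: [0.5, -0.1, -0.5]
width: 43.4
```

```bash
python3 -m creep '[[44,1,0,0,0],[44,0,0,0,0]]'
```

```text
clock: 5.35
ee_pos: [519.8, 165.3, 125.3]
eef_rot: [-1.568, 0.104, -0.104]
wrist_force: [-1.1, -0.7, 0.1]
width: 44.1
```

```bash
python3 -m creep '[[44,1,0,0,0],[44,0,0,0,0]]'
```

```text
clock: 5.55
ee_pos: [520.6, 165.2, 125.3]
eef_rot: [-1.568, 0.104, -0.103]
wrist_force: [-3.6, 0.3, 1.7]
width: 44.1
```

```bash
python3 -m creep '[[44,1,0,0,0],[44,0,0,0,0]]'
```

```text
clock: 5.75
ee_pos: [521.5, 165.2, 125.3]
eef_rot: [-1.568, 0.104, -0.103]
wrist_force: [-5.0, 0.9, 4.4]
width: 44.0
```

```bash
python3 -m creep '[[44,1,0,0,0],[44,0,0,0,0]]'
```

```text
clock: 5.95
ee_pos: [522.1, 165.1, 125.4]
eef_rot: [-1.569, 0.104, -0.102]
wrist_force: [-7.3, -0.0, 6.3]
width: 43.9
```

Away on the left wheel reads about 7 N, with stiffness of about 2.8 N/mm. Now I'll pull back.

```bash
python3 -m creep '[[44,-3,0,0,0],[44,-5,0,0,0],[44,-5,0,0,0],[44,0,0,0,0]]'; python3 -m creep '[[44,-3,0,0,0],[44,-3,0,0,0],[44,0,0,0,0]]'
```

```text
clock: 6.35
ee_pos: [509.6, 166.6, 125.4]
eef_rot: [-1.569, 0.103, -0.104]
wrist_force: [0.2, 0.2, 0.7]
width: 44.0
clock: 6.65
ee_pos: [503.8, 167.4, 125.3]
eef_rot: [-1.568, 0.103, -0.104]
wrist_force: [0.7, 0.2, -0.6]
width: 43.9
```

```bash
python3 -m creep '[[44,-1,0,0,0],[44,0,0,0,0]]'
```

```text
clock: 6.85
ee_pos: [503.0, 167.4, 125.3]
eef_rot: [-1.568, 0.104, -0.104]
wrist_force: [0.7, -0.2, 0.2]
width: 44.3
```

```bash
python3 -m creep '[[44,-1,0,0,0],[44,0,0,0,0]]'
```

```text
clock: 7.05
ee_pos: [502.0, 167.6, 125.3]
eef_rot: [-1.568, 0.104, -0.104]
wrist_force: [0.2, 0.2, -0.2]
width: 43.7
```

```bash
python3 -m creep '[[44,-1,0,0,0],[44,0,0,0,0]]'
```

```text
clock: 7.25
ee_pos: [501.0, 167.7, 125.3]
eef_rot: [-1.568, 0.104, -0.104]
wrist_force: [-1.2, -0.2, -0.2]
width: 44.0
```

```bash
python3 -m creep '[[44,-1,0,0,0],[44,0,0,0,0]]'
```

```text
clock: 7.45
ee_pos: [500.0, 167.9, 125.3]
eef_rot: [-1.568, 0.104, -0.104]
wrist_force: [-0.8, -0.8, 0.3]
width: 44.1
```

```bash
python3 -m creep '[[44,-1,0,0,0],[44,0,0,0,0]]'
```

```text
clock: 7.65
ee_pos: [499.2, 167.9, 125.4]
eef_rot: [-1.568, 0.103, -0.104]
wrist_force: [1.0, -0.1, 0.1]
width: 44.0
```

```bash
python3 -m creep '[[44,-1,0,0,0],[44,0,0,0,0]]'
```

```text
clock: 7.85
ee_pos: [498.5, 168.0, 125.5]
eef_rot: [-1.568, 0.103, -0.105]
wrist_force: [3.3, -0.5, -0.5]
width: 43.7
```

```bash
python3 -m creep '[[44,-1,0,0,0],[44,0,0,0,0]]'
```

```text
clock: 8.05
ee_pos: [497.7, 168.2, 125.7]
eef_rot: [-1.568, 0.103, -0.105]
wrist_force: [4.7, -1.0, 1.7]
width: 43.9
```

```bash
python3 -m creep '[[44,-0.7,0,0,0],[44,0,0,0,0]]'
python3 - <<'E'
from h import *
f=vision.grab_frame("side"); c=f["pixels"][220:350,175:325,::-1]
cv2.imwrite("pics/side3.png",cv2.resize(c,None,fx=4,fy=4,interpolation=cv2.INTER_CUBIC))
E
```

```text
clock: 8.25
ee_pos: [497.3, 168.2, 125.8]
eef_rot: [-1.568, 0.103, -0.105]
wrist_force: [5.8, -0.9, 1.2]
width: 44.1
```

View pics/side3.png

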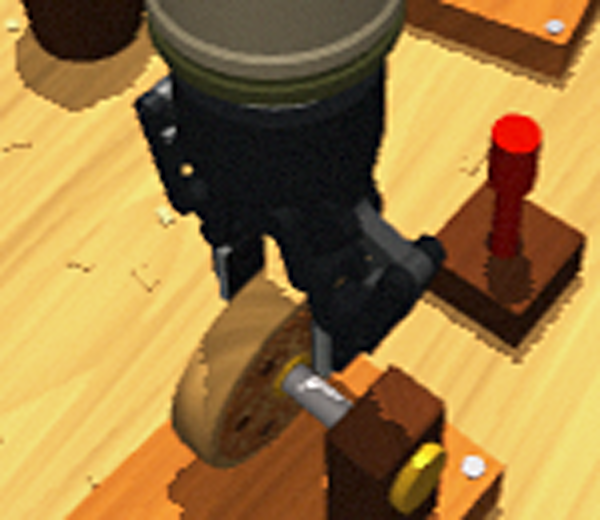

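The pull-back was firm at 5.8 N. Free travel of 20.7 mm against a 20 mm finger clearance means the left wheel is springy at once, so it looks sound. Next, the right one.

```bash
python3 -m creep '[[44,4,0,0,0],[44,7,0,0,0],[44,0,-30,0,0],[44,0,-40,0,0],[44,0,-45,0,0]]'; python3 g.py 606 -223 220 5.9
```

```text
clock: 8.8
ee_pos: [506.3, 166.7, 240.4]
eef_rot: [-1.569, 0.106, -0.1]
wrist_force: [1.6, -0.3, -0.4]
width: 44.3
clk 8.8 pos [506.3 166.7 240.4] tool shift [ 150.    20.1 -373.3] yaw -7.53 tilt [-0.004 -0.    -1.   ] F [ 1.57 -0.25 -0.36] w 44.3
turn -0.234
shift after turn [  59.1   20.4 -397.9]
```

```bash
python3 -m creep '[[44,0,0,0,-0.117],[44,0,0,0,-0.117],[44,6,0,-40,0],[44,6,0,-40,0],[44,6,0,-40,0]]'; python3 -m creep '[[44,6,0,-40,0],[44,6,0,-40,0],[44,6,0,-40,0],[44,6,0,-40,0],[44,6,0,-40,0]]';python3 -m creep '[[44,6,0,-40,0],[44,4,0,-38,0],[44,0,15,0,0],[44,0,30,0,0],[44,0,0,0,0]]'; python3 g.py 606 -223 165 5.9
```

```text
clock: 9.3
ee_pos: [537.4, 48.1, 239.9]
eef_rot: [-1.569, -0.08, 0.082]
wrist_force: [0.3, -0.6, 0.4]
width: 43.8
clock: 9.8
ee_pos: [587.6, -148.1, 239.7]
eef_rot: [-1.569, -0.079, 0.082]
wrist_force: [-0.2, 0.9, 0.6]
width: 43.9
clock: 10.3
ee_pos: [603.3, -222.4, 190.5]
eef_rot: [-1.566, -0.075, 0.086]
wrist_force: [0.3, 0.7, 0.4]
width: 43.9
clk 10.3 pos [ 603.3 -222.4  190.5] tool shift [ 2.8 25.5 -1. ] yaw 5.86 tilt [-0.007  0.003 -1.   ] F [0.3  0.69 0.38] w 43.9
turn -0.001
shift after turn [ 2.6 25.5 -0.9]
```

```bash
python3 -m creep '[[44,2,8,0,0],[44,0,10,0,0],[44,0,8,0,0],[44,0,0,0,0]]'; python3 g.py 606 -223 125 5.9
python3 - <<'E'
from h import *
f=vision.grab_frame("side"); c=f["pixels"][100:240,240:370,::-1]
cv2.imwrite("pics/side4.png",cv2.resize(c,None,fx=4,fy=4,interpolation=cv2.INTER_CUBIC))
E
```

```text
clock: 10.7
ee_pos: [607.0, -222.7, 168.3]
eef_rot: [-1.569, -0.079, 0.081]
wrist_force: [-0.0, -0.5, 0.6]
width: 44.1
clk 10.7 pos [ 607.  -222.7  168.3] tool shift [-1.  43.3 -0.2] yaw 5.86 tilt [-0.001  0.    -1.   ] F [-0.04 -0.52  0.62] w 44.1
turn -0.001
shift after turn [-1.1 43.3 -0.1]
```

View pics/side4.png

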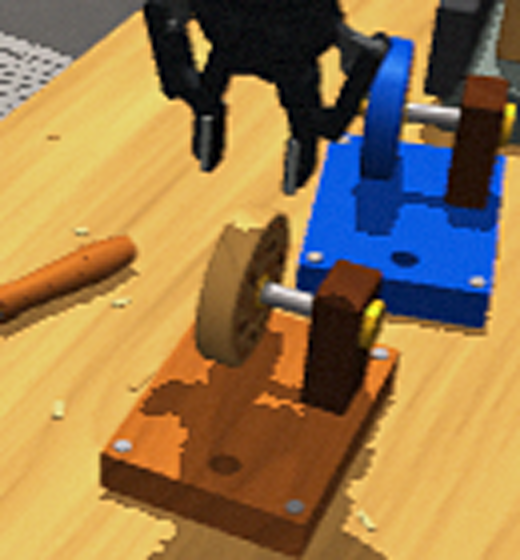

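The fingers, with tips at about (291,141) and (313,147), straddle the brown right wheel with its top at about (300,156). The blue stand is clear.

```bash
python3 -m creep '[[44,-1,8,0,0],[44,0,8,0,0],[44,0,8,0,0],[44,0,0,0,0]]';python3 -m creep '[[44,0,8,0,0],[44,0,8,0,0],[44,0,3,0,0],[44,0,0,0,0],[44,0,0,0,0]]'; python3 -m creep '[[44,3,0,0,0],[44,3,0,0,0],[44,0,0,0,0]]'; python3 -m creep '[[44,2,0,0,0],[44,0,0,0,0]]'
```

```text
clock: 11.15
ee_pos: [605.7, -222.9, 143.7]
eef_rot: [-1.569, -0.078, 0.082]
wrist_force: [-0.3, 0.0, 0.2]
width: 43.8
clock: 11.65
ee_pos: [606.6, -223.1, 126.5]
eef_rot: [-1.569, -0.08, 0.08]
wrist_force: [-0.0, 0.2, 0.3]
width: 44.1
clock: 11.95
ee_pos: [613.1, -222.2, 126.5]
eef_rot: [-1.569, -0.081, 0.08]
wrist_force: [-0.5, -0.3, -0.5]
width: 44.1
clock: 12.15
ee_pos: [614.7, -222.1, 126.4]
eef_rot: [-1.569, -0.08, 0.08]
wrist_force: [0.1, 0.8, 0.3]
width: 43.9
```

```bash
python3 -m creep '[[44,1,0,0,0],[44,0,0,0,0]]'
```

```text
clock: 12.35
ee_pos: [615.6, -222.1, 126.3]
eef_rot: [-1.569, -0.08, 0.08]
wrist_force: [0.1, -0.4, 1.0]
width: 43.8
```

```bash
python3 -m creep '[[44,1,0,0,0],[44,0,0,0,0]]'
```

```text
clock: 12.55
ee_pos: [616.6, -222.0, 126.4]
eef_rot: [-1.569, -0.08, 0.08]
wrist_force: [0.4, -0.8, 0.6]
width: 43.8
```

```bash
python3 -m creep '[[44,1,0,0,0],[44,0,0,0,0]]'
```

```text
clock: 12.75
ee_pos: [617.6, -221.9, 126.3]
eef_rot: [-1.569, -0.08, 0.08]
wrist_force: [-0.1, -1.0, 0.2]
width: 43.9
```

```bash
python3 -m creep '[[44,1,0,0,0],[44,0,0,0,0]]'
```

```text
clock: 12.95
ee_pos: [618.5, -221.9, 126.3]
eef_rot: [-1.569, -0.08, 0.08]
wrist_force: [-0.5, -0.4, 1.0]
width: 43.6
```

```bash
python3 -m creep '[[44,1,0,0,0],[44,0,0,0,0]]'
```

```text
clock: 13.15
ee_pos: [619.5, -221.8, 126.3]
eef_rot: [-1.569, -0.08, 0.08]
wrist_force: [-1.0, 0.2, 0.3]
width: 44.3
```

```bash
python3 -m creep '[[44,1,0,0,0],[44,0,0,0,0]]'
```

```text
clock: 13.35
ee_pos: [620.5, -221.6, 126.3]
eef_rot: [-1.569, -0.08, 0.08]
wrist_force: [-2.1, -0.5, 1.3]
width: 44.0
```

```bash
python3 -m creep '[[44,1,0,0,0],[44,0,0,0,0]]'
```

```text
clock: 13.55
ee_pos: [621.4, -221.6, 126.4]
eef_rot: [-1.569, -0.08, 0.08]
wrist_force: [-2.0, -0.5, 2.1]
width: 43.7
```

```bash
python3 -m creep '[[44,1,0,0,0],[44,0,0,0,0]]'
```

```text
clock: 13.75
ee_pos: [622.2, -221.5, 126.5]
eef_rot: [-1.57, -0.08, 0.08]
wrist_force: [-3.9, -1.0, 4.0]
width: 44.0
```

```bash
python3 -m creep '[[44,1,0,0,0],[44,0,0,0,0]]'
```

```text
clock: 13.95
ee_pos: [623.0, -221.5, 126.5]
eef_rot: [-1.57, -0.079, 0.081]
wrist_force: [-6.5, -0.0, 5.6]
width: 43.9
```

```bash
python3 -m creep '[[44,0.5,0,0,0],[44,0,0,0,0]]'
python3 - <<'E'
from h import *
f=vision.grab_frame("side"); c=f["pixels"][100:240,240:370,::-1]
cv2.imwrite("pics/side5.png",cv2.resize(c,None,fx=4,fy=4,interpolation=cv2.INTER_CUBIC))
E
```

```text
clock: 14.15
ee_pos: [623.4, -221.5, 126.5]
eef_rot: [-1.57, -0.079, 0.081]
wrist_force: [-6.9, 0.3, 5.7]
width: 44.4
```

View pics/side5.png

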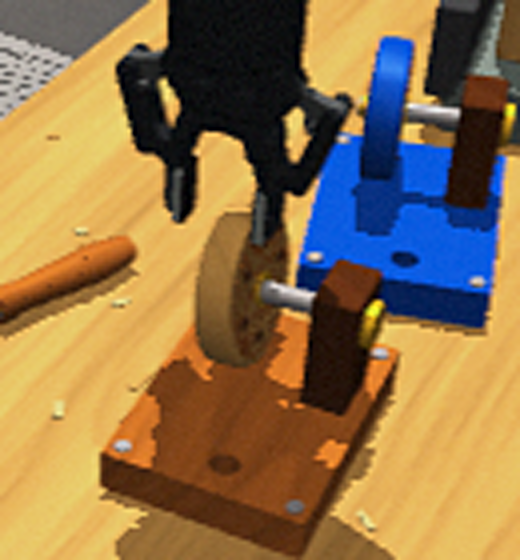

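The near finger at (305,158) is pushing the top of the right wheel away, and it resists firmly at about 6.9 N. Now I'll pull back.

```bash
python3 -m creep '[[44,-5,0,0,0],[44,-8,0,0,0],[44,-8,0,0,0],[44,-5,0,0,0],[44,0,0,0,0]]'; python3 -m creep '[[44,-2,0,0,0],[44,0,0,0,0]]'
```

```text
clock: 14.7
ee_pos: [597.4, -224.3, 126.5]
eef_rot: [-1.57, -0.08, 0.08]
wrist_force: [-0.1, -0.1, 0.5]
width: 44.0
clock: 14.9
ee_pos: [596.2, -224.1, 126.4]
eef_rot: [-1.569, -0.08, 0.08]
wrist_force: [-0.8, -0.2, 0.4]
width: 44.0
```

```bash
python3 -m creep '[[44,-1,0,0,0],[44,0,0,0,0]]'
```

```text
clock: 15.1
ee_pos: [595.2, -224.1, 126.3]
eef_rot: [-1.569, -0.08, 0.08]
wrist_force: [0.7, 1.0, -0.0]
width: 43.8
```

```bash
python3 -m creep '[[44,-1,0,0,0],[44,0,0,0,0]]'
```

```text
clock: 15.3
ee_pos: [594.2, -224.2, 126.4]
eef_rot: [-1.569, -0.08, 0.08]
wrist_force: [0.4, 0.7, 0.8]
width: 44.3
```

```bash
python3 -m creep '[[44,-1,0,0,0],[44,0,0,0,0]]'
```

```text
clock: 15.5
ee_pos: [593.1, -224.4, 126.4]
eef_rot: [-1.569, -0.08, 0.08]
wrist_force: [1.4, 0.9, 0.7]
width: 44.3
```

```bash
python3 -m creep '[[44,-1,0,0,0],[44,0,0,0,0]]'
```

```text
clock: 15.7
ee_pos: [592.3, -224.5, 126.5]
eef_rot: [-1.569, -0.081, 0.08]
wrist_force: [2.8, 0.0, 0.6]
width: 44.3
```

```bash
python3 -m creep '[[44,-1,0,0,0],[44,0,0,0,0]]'
```

```text
clock: 15.9
ee_pos: [591.5, -224.5, 126.6]
eef_rot: [-1.569, -0.081, 0.079]
wrist_force: [3.9, 0.9, 2.3]
width: 44.3
```

```bash
python3 -m creep '[[44,-0.7,0,0,0],[44,0,0,0,0]]'
```

```text
clock: 16.1
ee_pos: [590.9, -224.6, 126.7]
eef_rot: [-1.57, -0.081, 0.079]
wrist_force: [4.7, 1.6, 1.5]
width: 44.0
```

```bash
python3 -m creep '[[44,-0.6,0,0,0],[44,0,0,0,0]]'
```

```text
clock: 16.3
ee_pos: [590.5, -224.6, 126.7]
eef_rot: [-1.57, -0.082, 0.079]
wrist_force: [7.0, 0.6, 1.9]
width: 44.0
```

Left: 24.4 mm of total travel at about ±6 N. Right: 32.9 mm. The extra 8.5 mm means **the right wheel is loose**. I'll back off, rise and go for the peg.

```bash
python3 -m creep '[[44,6,0,0,0],[44,10,0,0,0],[44,0,-30,0,0],[44,0,-45,0,0],[44,0,-45,0,0]]'; python3 -m creep '[[60,0,0,0,0.145],[60,0,0,0,0.145],[60,0,0,0,0.145],[60,0,0,0,0.145],[60,0,0,0,0.145]]'; python3 -m creep '[[60,0,0,0,0.145],[60,0,0,0,0.145],[60,0,0,0,0.145],[60,0,0,0,0.145],[60,0,0,0,0.145]]';python3 -m creep '[[60,0,0,0,0.145],[60,0,0,0,0.08],[60,0,0,0,0]]'; python3 g.py 471 20 200 -90
```

```text
clock: 16.8
ee_pos: [605.2, -223.0, 246.7]
eef_rot: [-1.568, -0.078, 0.083]
wrist_force: [0.9, 0.1, -0.5]
width: 43.8
clock: 17.3
ee_pos: [605.6, -223.2, 245.6]
eef_rot: [-1.515, 0.494, -0.491]
wrist_force: [0.6, -0.3, 0.2]
width: 60.0
clock: 17.8
ee_pos: [605.6, -223.1, 245.6]
eef_rot: [-1.305, 1.05, -1.047]
wrist_force: [0.1, 0.5, -0.6]
width: 59.9
clock: 18.1
ee_pos: [605.6, -223.0, 245.7]
eef_rot: [-1.209, 1.213, -1.211]
wrist_force: [-0.2, 0.1, -0.8]
width: 60.0
clk 18.1 pos [ 605.6 -223.   245.7] tool shift [-242.6   45.9 -135.4] yaw -90.19 tilt [-0.002  0.    -1.   ] F [-0.17  0.14 -0.83] w 60.0
turn -0.003
shift after turn [-243.    45.7 -134.6]
```

```bash
python3 -m creep '[[60,-40,0,-22,0],[60,-40,0,-22,0],[60,-40,0,-22,0],[60,-40,0,-22,0],[60,-40,0,-22,0]]'; python3 -m creep '[[60,-40,10,-22,0],[60,-3,30,-3,0],[60,0,40,0,0],[60,0,20,0,0],[60,0,0,0,0]]'; python3 g.py 471 20 80 -90;  python3 - <<'E'
from h import *
for n,(u,v,w,h) in dict(side=(240,190,120,130),top=(180,180,120,95)).items():
    f=vision.grab_frame(n); k=5
    c=f["pixels"][v:v+h,u:u+w,::-1]
    cv2.imwrite(f"pics/{n}6.png",cv2.resize(c,None,fx=4,fy=4,interpolation=cv2.INTER_CUBIC))
E
```

```text
clock: 18.6
ee_pos: [495.0, -21.5, 246.1]
eef_rot: [-1.211, 1.209, -1.209]
wrist_force: [0.4, 0.6, -0.3]
width: 59.8
clock: 19.1
ee_pos: [469.4, 20.1, 143.7]
eef_rot: [-1.214, 1.213, -1.206]
wrist_force: [-0.2, -0.6, 1.5]
width: 60.2
clk 19.1 pos [469.4  20.1 143.7] tool shift [ 0.1 63.7  2. ] yaw -89.96 tilt [-0.006 -0.    -1.   ] F [-0.19 -0.58  1.54] w 60.2
turn 0.001
shift after turn [ 0.1 63.7  1.6]
```

View pics/side6.png

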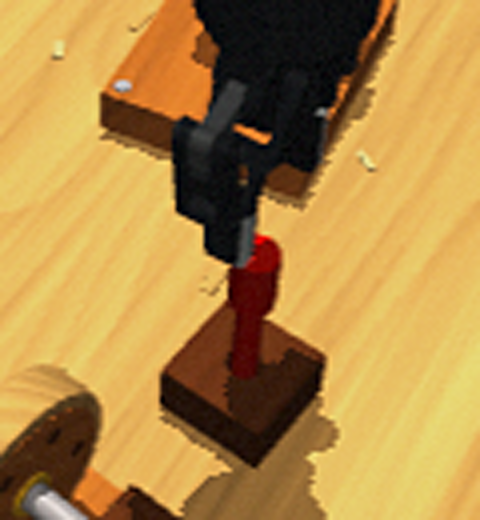

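The fingers straddle the red head at (303,252). I'll go down and grip it.

```bash
python3 -m creep '[[60,0,15,1,0],[60,0,15,0,0],[60,0,15,0,0],[60,0,13,0,0],[60,0,5,0,0]]';python3 -m creep '[[60,0,0,0,0],[60,0,0,0,0]]'; python3 g.py 471 20 80 -90
```

```text
clock: 19.7
ee_pos: [472.5, 20.1, 83.1]
eef_rot: [-1.208, 1.21, -1.211]
wrist_force: [-0.3, 0.4, 0.3]
width: 60.0
clock: 19.9
ee_pos: [472.8, 20.2, 84.1]
eef_rot: [-1.207, 1.21, -1.211]
wrist_force: [-0.4, -0.3, -0.4]
width: 60.0
clk 19.9 pos [472.8  20.2  84.1] tool shift [ 0.2  4.1 -1.8] yaw -90.12 tilt [ 0.001 -0.    -1.   ] F [-0.36 -0.27 -0.41] w 60.0
turn -0.002
shift after turn [ 0.2  4.1 -1.8]
```

```bash
python3 -m creep '[[40,0,4,-1.8,0],[30,0,0,0,0],[28,0,0,0,0],[28,0,0,0,0]]' 30;python3 -m creep '[[20,0,0,0,0],[20,0,0,0,0],[20,0,0,0,0],[20,0,0,0,0]]'; python3 g.py 471 20 80 -90
```

```text
clock: 20.3
ee_pos: [470.5, 20.2, 79.5]
eef_rot: [-1.208, 1.211, -1.211]
wrist_force: [0.6, -0.4, -0.0]
width: 27.9
clock: 20.7
ee_pos: [470.7, 20.1, 79.5]
eef_rot: [-1.208, 1.21, -1.211]
wrist_force: [-1.3, -0.3, 3.3]
width: 23.2
clk 20.7 pos [470.7  20.1  79.5] tool shift [ 0.1 -0.5  0.3] yaw -90.13 tilt [ 0. -0. -1.] F [-1.29 -0.3   3.27] w 23.2
turn -0.002
shift after turn [ 0.1 -0.5  0.3]
```

```bash
python3 -m creep '[[20,0,-5,0,0],[20,0,-10,0,0],[20,0,-20,0,0],[20,0,-30,0,0],[20,0,-5,0,0]]' 50; python3 g.py 568.3 -137 149.5 -90
python3 - <<'E'
from h import *
f=vision.grab_frame("side"); c=f["pixels"][190:320,240:360,::-1]
cv2.imwrite(f"pics/side7.png",cv2.resize(c,None,fx=4,fy=4,interpolation=cv2.INTER_CUBIC))
E
```

```text
clock: 21.2
ee_pos: [472.1, 20.5, 153.0]
eef_rot: [-1.205, 1.207, -1.213]
wrist_force: [-0.1, 0.3, -0.5]
width: 22.6
clk 21.2 pos [472.1  20.5 153. ] tool shift [157.4   3.9  96.5] yaw -90.11 tilt [ 0.005 -0.    -1.   ] F [-0.13  0.3  -0.47] w 22.6
turn -0.002
shift after turn [157.5   3.5  96.2]
```

View pics/side7.png

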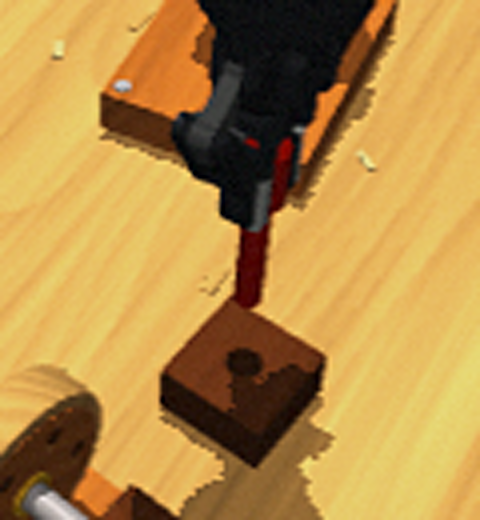

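The peg is out, with its foot at (301,266), and the holder stayed put at (301,280). I'll move over the right stand's hole.

```bash
python3 -m creep '[[20,32,0,19,0],[20,32,0,19,0],[20,32,0,19,0],[20,32,0,20,0],[20,29,0,19,0]]'; python3 -m creep '[[20,0,0,0,0],[20,0,15,0,0],[20,0,10,0,0],[20,0,0,0,0],[20,0,0,0,0]]'; python3 g.py 568.3 -137 113 -90
python3 - <<'E'
from h import *
o=manip.get_obs(); p=o["ee_pos"]
for n,(u,v,w,h) in dict(side=(250,140,110,110),top=(245,165,100,85)).items():
    f=vision.grab_frame(n); k=6
    c=f["pixels"][v:v+h,u:u+w,::-1]
    cv2.imwrite(f"pics/{n}8.png",cv2.resize(c,None,fx=k,fy=k,interpolation=cv2.INTER_CUBIC))
    print(n,"foot?",proj(f,[p[0],p[1],p[2]-73.5]).round(1),"hole",proj(f,[568.3,-137,30]).round(1))
E
```

```text
clock: 21.75
ee_pos: [566.3, -138.8, 148.6]
eef_rot: [-1.209, 1.212, -1.211]
wrist_force: [-0.6, 0.2, -0.4]
width: 22.9
clock: 22.25
ee_pos: [565.7, -136.1, 123.9]
eef_rot: [-1.209, 1.211, -1.209]
wrist_force: [0.5, 0.3, 0.3]
width: 22.6
clk 22.25 pos [ 565.7 -136.1  123.9] tool shift [ 0.9 10.9  2.7] yaw -90.05 tilt [-0.001  0.    -1.   ] F [0.48 0.35 0.26] w 22.6
turn -0.001
shift after turn [ 0.9 10.9  2.6]
side foot? [297.6 209.5] hole [296.2 215. ]
top foot? [275.5 212.7] hole [275.4 212.4]
```

View pics/side8.png

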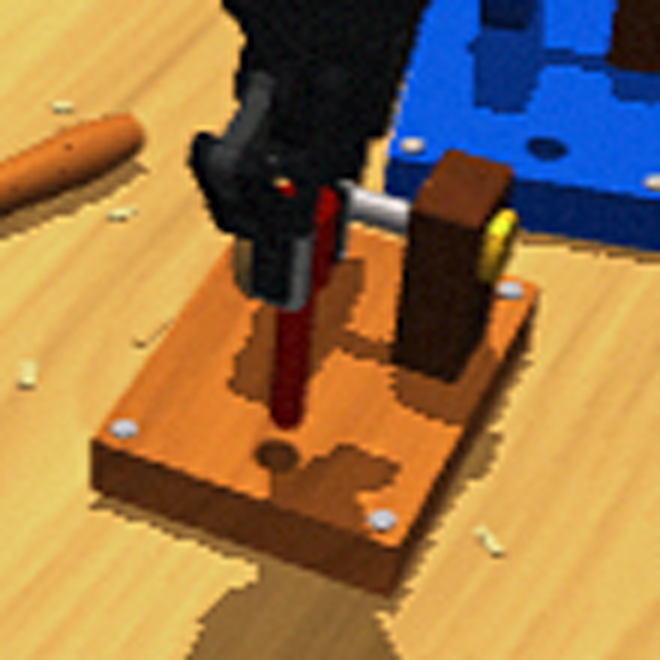

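View pics/top8.png

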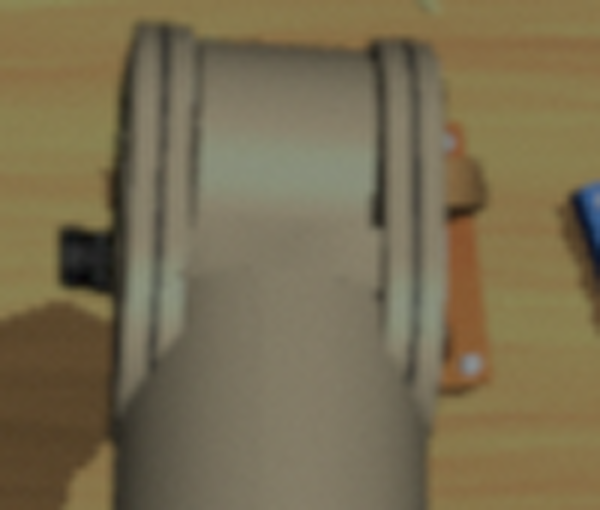

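Run:
```python
from h import *
f=vision.grab_frame("side")
im=f["pixels"].astype(int)[205:228,284:312]
g=im.sum(2)
print(g[:, ::1]//3)
print(back(f,(296.1,215.7),30),back(f,(296.3,216.2),30),back(f,(297.1,215.7),30),back(f,(296.1,216.7),30))
```

```text
[[130 131 133 135 119  69  76  73  70  68  59  33  27  28  25  28  59 116
  134 132 133 134 129 129 134 127 128 122]
 [136 133 133 135 137 139 129  69  72  65  52  23  23  27  24  23  54 114
  127 132 132 133 131 130 129 123 121 121]
 [131 131 133 131 135 140 136 138 132 116  52  24  27  27  27  22  74 135
  129 134 134 130 130 126 125 126 121 124]
 [128 132 133 132 139 135 132 132 129 127 111  21  27  27  27  23  72 134
  133 132 132 130 127 127 123 124 122 127]
 [131 128 132 134 138 135 131 132 129 126 113  62  23  22  27  28  83 136
  132 131 130 130 127 123 122 121 122 126]
 [132 132 134 135 133 134 130 134 129 124 119 103  43  26  46  96 137 136
  133 128 129 128 125 123 124 120 124 125]
 [130 133 136 136 133 134 132 129 127 119 115 124 119 112 140 138 135 136
  133 128 128 126 123 124 120 125 130 124]
 [130 134 137 135 134 132 136 133 123 115 122 126 133 132 131 134 134 127
  135 131 131 125 124 120 126 125 128 122]
 [132 135 134 134 131 131 134 132 119  93  74  69  78  94 115 136 132 135
  127 129 126 123 125 126 129 130 124 129]
 [134 134 135 131 133 132 133 123 100  57  40  
[... 1067 characters left out ...]
  73  73  74
   77  73  76  77  76  80  76 104 144 138]
 [ 45  48  49  49  51  48  51  49  44  48  44  48  56  70  71  74  73  77
   77  76  78  79  77  76  76  70  95 134]
 [ 51  52  50  48  52  50  51  50  42  44  46  43  44  44  50  60  69  76
   76  78  75  77  79  79  79  74  98 148]
 [ 46  50  53  47  49  48  48  47  45  47  49  43  45  48  47  44  50  52
   59  71  78  79  77  78  77  78  82 145]
 [ 45  49  50  51  52  48  44  46  48  45  48  46  48  51  49  46  44  48
   49  46  50  59  74  81  79  81 100 137]]
[ 567.44040818 -134.89619893   30.        ] [ 566.23714345 -133.6941016    30.        ] [ 565.45393288 -136.18136225   30.        ] [ 565.8295842  -131.98252732   30.        ]
```

```bash
python3 -m creep '[[20,0,6,1.5,0],[20,0,6,0,0],[20,0,3,0,0],[20,0,0,0,0],[20,0,0,0,0]]'; python3 g.py 568 -136 113 -90
python3 - <<'E'
from h import *
o=manip.get_obs(); p=o["ee_pos"]
for n,(u,v,w,h) in dict(side=(275,180,50,50)).items():
    f=vision.grab_frame(n); k=12
    c=f["pixels"][v:v+h,u:u+w,::-1]
    cv2.imwrite(f"pics/{n}9.png",cv2.resize(c,None,fx=k,fy=k,interpolation=cv2.INTER_NEAREST))
    print(n,"foot?",proj(f,[p[0],p[1],p[2]-73.5]).round(1),"hole",proj(f,[568.3,-137,30]).round(1))
E
```

```text
clock: 22.9
ee_pos: [567.6, -137.0, 109.3]
eef_rot: [-1.208, 1.211, -1.211]
wrist_force: [-0.6, 0.3, -0.3]
width: 22.6
clk 22.9 pos [ 567.6 -137.   109.3] tool shift [-1.  -3.7  0.4] yaw -90.13 tilt [-0. -0. -1.] F [-0.57  0.27 -0.33] w 22.6
turn -0.002
shift after turn [-1.  -3.7  0.4]
side foot? [296.6 213.4] hole [296.2 215. ]
```

View pics/side9.png

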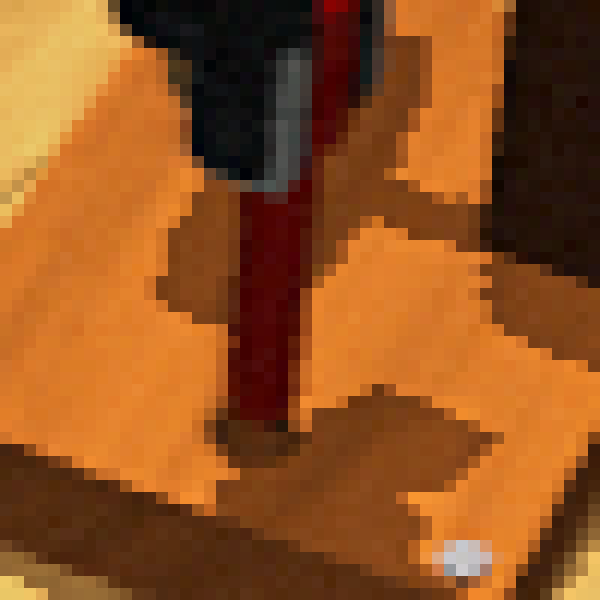

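Run:
```python
from h import *
f=vision.grab_frame("side"); p=np.array([567.6,-137,35.8])
a=proj(f,p)
for d in ([1,0,0],[0,1,0],[0,0,-1],[0,0,-5.8]): print(d,(proj(f,p+d)-a).round(2))
```

```text
[1, 0, 0] [-0.37 -0.16]
[0, 1, 0] [-0.21  0.25]
[0, 0, -1] [-0.03  0.3 ]
[0, 0, -5.8] [-0.15  1.73]
```

```bash
python3 -m creep '[[20,-2,0,0,0],[20,0,2,0,0],[20,0,2,0,0],[20,0,0,0,0],[20,0,0,0,0]]'; python3 -m creep '[[20,0,1,0,0],[20,0,0,0,0]]';python3 -m creep '[[20,0,1,0,0],[20,0,0,0,0]]'
```

```text
clock: 23.5
ee_pos: [567.6, -135.1, 105.2]
eef_rot: [-1.208, 1.211, -1.211]
wrist_force: [-0.8, 0.2, 0.4]
width: 22.6
clock: 23.7
ee_pos: [567.6, -135.1, 104.2]
eef_rot: [-1.208, 1.211, -1.211]
wrist_force: [-0.1, 0.9, -0.6]
width: 22.7
clock: 23.9
ee_pos: [567.6, -135.0, 103.2]
eef_rot: [-1.208, 1.211, -1.211]
wrist_force: [0.4, 0.3, -0.6]
width: 22.7
```

```bash
python3 -m creep '[[20,0,1,0,0],[20,0,0,0,0]]'
python3 - <<'E'
from h import *
o=manip.get_obs(); p=o["ee_pos"]
for n,(u,v,w,h) in dict(side=(275,180,50,50)).items():
    f=vision.grab_frame(n); k=12
    c=f["pixels"][v:v+h,u:u+w,::-1]
    cv2.imwrite(f"pics/{n}10.png",cv2.resize(c,None,fx=k,fy=k,interpolation=cv2.INTER_NEAREST))
E
```

```text
clock: 24.1
ee_pos: [567.6, -135.1, 102.2]
eef_rot: [-1.208, 1.211, -1.211]
wrist_force: [-0.4, -0.6, -0.1]
width: 23.3
```

View pics/side10.png

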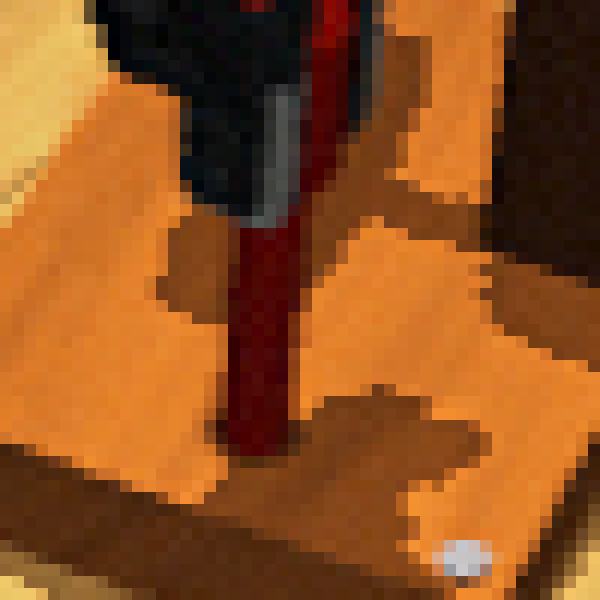

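The foot at (296,217) fills the hole's outline, with no contact force yet. I'll continue down gently.

```bash
python3 -m creep '[[20,0,1,0,0],[20,0,0,0,0]]';  python3 -m creep '[[20,0,1,0,0],[20,0,0,0,0]]'; python3 -m creep '[[20,0,1.5,0,0],[20,0,0,0,0]]'
```

```text
clock: 24.35
ee_pos: [567.6, -135.1, 101.2]
eef_rot: [-1.208, 1.211, -1.211]
wrist_force: [-0.6, 0.3, -0.6]
width: 22.6
clock: 24.55
ee_pos: [567.5, -135.0, 100.2]
eef_rot: [-1.208, 1.211, -1.211]
wrist_force: [0.5, 0.9, -1.1]
width: 22.5
clock: 24.75
ee_pos: [567.5, -135.0, 98.6]
eef_rot: [-1.208, 1.211, -1.211]
wrist_force: [0.1, -0.2, -0.7]
width: 22.7
```

Entered: the foot is about 5 mm below the mouth with no force.

```bash
python3 -m creep '[[20,0,2,0,0],[20,0,2,0,0],[20,0,0,0,0]]';  python3 -m creep '[[20,0,2,0,0],[20,0,2,0,0],[20,0,0,0,0]]'; python3 -m creep '[[20,0,2,0,0],[20,0,2,0,0],[20,0,0,0,0]]'
```

```text
clock: 25.05
ee_pos: [567.4, -135.0, 94.4]
eef_rot: [-1.209, 1.211, -1.21]
wrist_force: [0.4, -1.3, -0.0]
width: 22.9
clock: 25.35
ee_pos: [567.4, -135.0, 90.4]
eef_rot: [-1.209, 1.211, -1.211]
wrist_force: [-0.6, 0.4, 0.0]
width: 22.9
clock: 25.65
ee_pos: [567.4, -135.0, 86.5]
eef_rot: [-1.208, 1.211, -1.211]
wrist_force: [0.2, -0.2, -1.1]
width: 23.1
```

```bash
python3 -m creep '[[20,0,2,0,0],[20,0,2,0,0],[20,0,0,0,0]]';  python3 -m creep '[[20,0,1,0,0],[20,0,0,0,0]]'; python3 -m creep '[[20,0,1,0,0],[20,0,0,0,0]]'
```

```text
clock: 25.95
ee_pos: [567.4, -135.0, 82.5]
eef_rot: [-1.208, 1.211, -1.211]
wrist_force: [-0.3, 1.0, 0.4]
width: 22.8
clock: 26.15
ee_pos: [567.6, -135.0, 81.7]
eef_rot: [-1.208, 1.211, -1.211]
wrist_force: [-0.0, -0.2, -0.8]
width: 22.6
clock: 26.35
ee_pos: [567.6, -135.0, 80.7]
eef_rot: [-1.208, 1.211, -1.211]
wrist_force: [-0.3, 0.0, 0.4]
width: 22.9
```

```bash
python3 -m creep '[[20,0,1,0,0],[20,0,0,0,0]]'; python3 -m creep '[[20,0,1,0,0],[20,0,0,0,0]]'
```

```text
clock: 26.55
ee_pos: [567.6, -135.0, 79.7]
eef_rot: [-1.208, 1.211, -1.211]
wrist_force: [0.6, 0.8, -0.2]
width: 22.9
clock: 26.75
ee_pos: [568.1, -135.1, 79.6]
eef_rot: [-1.208, 1.21, -1.212]
wrist_force: [-2.0, 0.5, 6.3]
width: 22.6
```

```bash
python3 -m creep '[[20,0,0.7,0,0],[20,0,0,0,0]]'
```

```text
clock: 26.95
ee_pos: [568.4, -135.1, 79.6]
eef_rot: [-1.207, 1.209, -1.212]
wrist_force: [-3.0, 0.7, 10.3]
width: 23.0
```

It bottomed at z = 79.6, the same as in the holder (79.5). I'll ease off and open.

```bash
python3 -m creep '[[20,0,-1.5,0,0],[24,0,0,0,0],[28,0,0,0,0],[36,0,0,0,0],[44,0,0,0,0]]'; python3 -m creep '[[50,0,0,0,0],[50,0,-8,0,0],[50,0,-12,0,0],[50,0,-20,0,0],[50,0,-30,0,0]]'
```

```text
clock: 27.45
ee_pos: [567.5, -135.0, 79.4]
eef_rot: [-1.208, 1.211, -1.211]
wrist_force: [0.6, 1.1, -0.9]
width: 43.9
clock: 27.95
ee_pos: [567.0, -134.9, 150.2]
eef_rot: [-1.209, 1.212, -1.21]
wrist_force: [-0.1, 0.3, -0.5]
width: 50.1
```

```bash
python3 -m creep '[[50,0,-30,0,0],[50,-25,-20,-20,0],[50,-30,0,-30,0],[50,-30,0,-30,0],[50,-30,0,-30,0]]'; python3 -m creep '[[50,-30,0,-20,0],[50,-30,0,0,0],[50,0,0,0,0]]'
python3 - <<'E'
from h import *
for n,(u,v,w,h) in dict(side=(250,130,110,110),top=(245,165,100,85)).items():
    f=vision.grab_frame(n)
    cv2.imwrite(f"pics/{n}11f.png",f["pixels"][:,:,::-1]); c=f["pixels"][v:v+h,u:u+w,::-1]
    cv2.imwrite(f"pics/{n}11.png",cv2.resize(c,None,fx=5,fy=5,interpolation=cv2.INTER_CUBIC))
    for x,y in((567.6,-135),): print(n,proj(f,[x,y,116]),proj(f,[x,y,30]))
E
```

```text
clock: 28.45
ee_pos: [457.0, -18.6, 200.8]
eef_rot: [-1.207, 1.209, -1.212]
wrist_force: [0.0, 1.3, 0.6]
width: 50.2
clock: 28.75
ee_pos: [437.8, 44.1, 201.3]
eef_rot: [-1.209, 1.205, -1.208]
wrist_force: [0.3, -0.2, 0.6]
width: 50.0
side [298.3837151  188.35267992] [296.06211072 215.64780783]
top [276.69932154 210.1204398 ] [274.70890311 212.59854878]
```

View pics/side11.png

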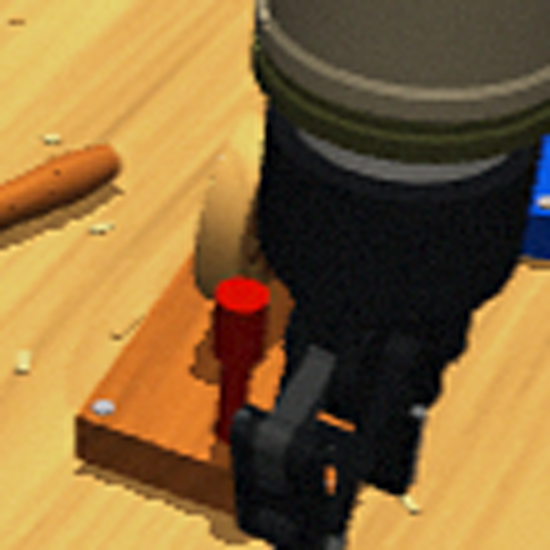

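View pics/top11f.png

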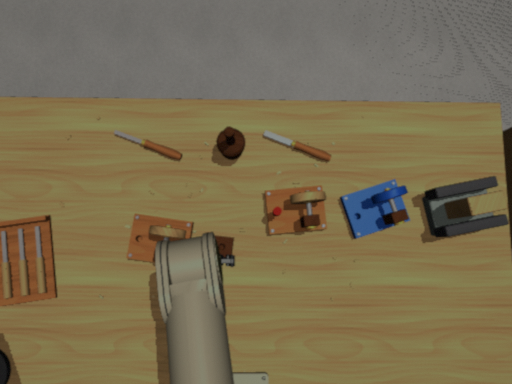

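The peg stands upright in the right brown stand. In the side view its head top is at about (298,189), against a predicted (298,188), and in the top view it's at (277,211). The gouges and mallet are where they were, and the gripper is clear. Handing in.

```bash
python3 -m creep '[[50,0,0,0,0],[50,0,0,0,0]]'; python3 -c "
from plant import manip
print(manip.job_done())"
```

```text
clock: 29.05
ee_pos: [438.2, 39.3, 199.7]
eef_rot: [-1.207, 1.212, -1.212]
wrist_force: [0.8, -0.4, 0.2]
width: 50.0
the job is handed in; nothing more can be done
None
```

The right wheel is the loose one. The red peg now stands fully down in the right stand's hole, released, and I handed the job in at about 29 s of the 72 s allowed.

- **Left wheel, rocked first:** it resisted at about 7.3 N away and 5.8 N back, measured along the axle. Firm-to-firm travel was about 24 mm, of which about 20 mm was finger clearance, so it is springy at once and sound.
- **Right wheel, rocked second:** it resisted at about 6.9 N away and 7.0 N back. Firm-to-firm travel was about 33 mm, so it has roughly 8.5 mm more play than the left.
- **Peg:** it went into the hole freely and bottomed at the same tool height as in its holder (79.6 against 79.5 mm), with about 10 N of downward contact.
- **Last pictures:** the side view shows the peg upright, with its head within about 1 pixel of where it should be. In the top view the gouges and mallet are where they started.

**Checks that disagreed:**
- The two cameras differed by about 4 to 6 mm in y. I settled the hole position between them, and insertion showed no contact force until the bottom.
- During the left and right pushes away, an upward force of about 6 N also appeared. I put it down to the fingertip rubbing on the tilting wheel. Counting it, the total force at the fingertip was about 9 to 9.6 N, close to the 10 N limit.

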